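# Heft the tins in the slanted rack and load the full ones into the table caddy

### The job

The wooden caddy is going to the table and should carry two full tins beside the salt and pepper: of the four look-alike tins in the slanted rack two are full and two are nearly empty, so heft them to find out which. Stand the two full tins upright on the floor of the caddy's two free middle cells, one in each, and leave the two nearly empty ones fully seated in rack slots, leaning as before (any slot will do), for refilling. Set the tins down rather than drop them, and leave the salt, the pepper, the yoghurt tub and the cup where they stand.

Things in the scene. Friction and masses are not known exactly. Their poses are not given: they have to be found in the camera images.
- tin_1: one of four look-alike storage tins: steel cylinder, 50 mm diameter, 110 mm tall, pale label with green stripes, black lid (top 18 mm, as wide as the body). Origin: centre of its underside; z: its axis, towards the lid. Two of the four are full (0.3 to 0.4 kg), two nearly empty (about 0.1 kg or less); it cannot be seen which, and it changes
- tin_2: one of four look-alike storage tins: steel cylinder, 50 mm diameter, 110 mm tall, pale label with green stripes, black lid (top 18 mm, as wide as the body). Origin: centre of its underside; z: its axis, towards the lid. Two of the four are full (0.3 to 0.4 kg), two nearly empty (about 0.1 kg or less); it cannot be seen which, and it changes
- tin_3: one of four look-alike storage tins: steel cylinder, 50 mm diameter, 110 mm tall, pale label with green stripes, black lid (top 18 mm, as wide as the body). Origin: centre of its underside; z: its axis, towards the lid. Two of the four are full (0.3 to 0.4 kg), two nearly empty (about 0.1 kg or less); it cannot be seen which, and it changes
- tin_4: one of four look-alike storage tins: steel cylinder, 50 mm diameter, 110 mm tall, pale label with green stripes, black lid (top 18 mm, as wide as the body). Origin: centre of its underside; z: its axis, towards the lid. Two of the four are full (0.3 to 0.4 kg), two nearly empty (about 0.1 kg or less); it cannot be seen which, and it changes
- rack: fixed pale wooden rack on a wire frame, 270 mm wide, 140 mm deep; four tins in a row lean 30 degrees from vertical, lids towards its -x (the robot's side): seated tin axis (-0.5, 0, 0.866) in this frame. Origin: on the table below the middle of the row; y: along it; z up. Tins are 64 mm apart: fingers do not fit between neighbours, but each tin's upper 60 mm is free in front and behind
- slot_0 (a point): seat 0 of the rack (0 at its +y end, 3 at its -y end): where the underside centre of a tin seated there lies, 46 mm above the table; axes as the rack's. Slot 56 mm wide; along the tin from its underside, the board it leans on (8 mm thick, -x side) covers 48 mm, the partitions 36 mm, the lip behind 22 mm, with 8 mm of play behind the tin
- slot_1 (a point): seat 1 of the rack (0 at its +y end, 3 at its -y end): where the underside centre of a tin seated there lies, 46 mm above the table; axes as the rack's. Slot 56 mm wide; along the tin from its underside, the board it leans on (8 mm thick, -x side) covers 48 mm, the partitions 36 mm, the lip behind 22 mm, with 8 mm of play behind the tin
- slot_2 (a point): seat 2 of the rack (0 at its +y end, 3 at its -y end): where the underside centre of a tin seated there lies, 46 mm above the table; axes as the rack's. Slot 56 mm wide; along the tin from its underside, the board it leans on (8 mm thick, -x side) covers 48 mm, the partitions 36 mm, the lip behind 22 mm, with 8 mm of play behind the tin
- slot_3 (a point): seat 3 of the rack (0 at its +y end, 3 at its -y end): where the underside centre of a tin seated there lies, 46 mm above the table; axes as the rack's. Slot 56 mm wide; along the tin from its underside, the board it leans on (8 mm thick, -x side) covers 48 mm, the partitions 36 mm, the lip behind 22 mm, with 8 mm of play behind the tin
- caddy: fixed wooden table caddy, 76 x 271 x 56 mm, open on top, four cells in a row along its y, each 62 (x) x 59 (y) mm inside, 7 mm walls, floor and partitions, 49 mm deep inside, a small wire handle at each end. Origin: centre of its underside, z up
- cell_0 (a point): centre of the floor of cell 0 of the caddy (0 at its +y end, 3 at its -y end; cells are 66 mm apart; floor 7 mm above the table). Holds the salt shaker.
- cell_1 (a point): centre of the floor of cell 1 of the caddy (0 at its +y end, 3 at its -y end; cells are 66 mm apart; floor 7 mm above the table). Free at the start.
- cell_2 (a point): centre of the floor of cell 2 of the caddy (0 at its +y end, 3 at its -y end; cells are 66 mm apart; floor 7 mm above the table). Free at the start.
- cell_3 (a point): centre of the floor of cell 3 of the caddy (0 at its +y end, 3 at its -y end; cells are 66 mm apart; floor 7 mm above the table). Holds the pepper shaker.
- salt_shaker: glass salt shaker, white filling, steel cap, 44 mm diameter, 90 mm tall, standing in cell 0 of the caddy; origin: centre of its underside
- pepper_shaker: glass pepper shaker, grey filling, steel cap, 44 mm diameter, 90 mm tall, standing in cell 3 of the caddy; origin: centre of its underside
- yoghurt: yoghurt tub, 72 mm wide, 71 mm tall, standing on the table near the robot; origin: centre of its underside
- cup: patterned coffee cup with a black handle, 81 x 108 x 74 mm, standing on the table behind the work; origin: its underside, near the centre

How it is judged:
At the end, for the whole second after the job is handed in: Cells 1 and 2 each hold a full tin (weighing on the caddy with over 2 N), upright to 0.1 rad, underside centre within 9 mm sideways of the cell's centre and 5 mm of its floor. The other two (under 2 N) lie within 12 mm of a slot's seat, tilted 0.40 to 0.66 rad. All slower than 0.02 m/s (((((horizontal distance between tin_1 and cell_1 below 0.009 m and z of tin_1 in the frame of cell_1 below 0.005 m) or (horizontal distance between tin_1 and cell_2 below 0.009 m and z of tin_1 in the frame of cell_2 below 0.005 m)) and angle between tin_1's own z axis and vertical below 0.1 rad and contact force between tin_1 and caddy above 2 N) or ((distance between tin_1 and slot_0 below 0.012 m or distance between tin_1 and slot_1 below 0.012 m or distance between tin_1 and slot_2 below 0.012 m or distance between tin_1 and slot_3 below 0.012 m) and angle between tin_1's own z axis and vertical between 0.4 and 0.66 rad and contact force between tin_1 and rack below 2 N)) and ((((horizontal distance between tin_2 and cell_1 below 0.009 m and z of tin_2 in the frame of cell_1 below 0.005 m) or (horizontal distance between tin_2 and cell_2 below 0.009 m and z of tin_2 in the frame of cell_2 below 0.005 m)) and angle between tin_2's own z axis and vertical below 0.1 rad and contact force between tin_2 and caddy above 2 N) or ((distance between tin_2 and slot_0 below 0.012 m or distance between tin_2 and slot_1 below 0.012 m or distance between tin_2 and slot_2 below 0.012 m or distance between tin_2 and slot_3 below 0.012 m) and angle between tin_2's own z axis and vertical between 0.4 and 0.66 rad and contact force between tin_2 and rack below 2 N)) and ((((horizontal distance between tin_3 and cell_1 below 0.009 m and z of tin_3 in the frame of cell_1 below 0.005 m) or (horizontal distance between tin_3 and cell_2 below 0.009 m and z of tin_3 in the frame of cell_2 below 0.005 m)) and angle between tin_3's own z axis and vertical below 0.1 rad and contact force between tin_3 and caddy above 2 N) or ((distance between tin_3 and slot_0 below 0.012 m or distance between tin_3 and slot_1 below 0.012 m or distance between tin_3 and slot_2 below 0.012 m or distance between tin_3 and slot_3 below 0.012 m) and angle between tin_3's own z axis and vertical between 0.4 and 0.66 rad and contact force between tin_3 and rack below 2 N)) and ((((horizontal distance between tin_4 and cell_1 below 0.009 m and z of tin_4 in the frame of cell_1 below 0.005 m) or (horizontal distance between tin_4 and cell_2 below 0.009 m and z of tin_4 in the frame of cell_2 below 0.005 m)) and angle between tin_4's own z axis and vertical below 0.1 rad and contact force between tin_4 and caddy above 2 N) or ((distance between tin_4 and slot_0 below 0.012 m or distance between tin_4 and slot_1 below 0.012 m or distance between tin_4 and slot_2 below 0.012 m or distance between tin_4 and slot_3 below 0.012 m) and angle between tin_4's own z axis and vertical between 0.4 and 0.66 rad and contact force between tin_4 and rack below 2 N)) and horizontal distance between any of tin_1, tin_2, tin_3, tin_4 and cell_1 below 0.009 m and horizontal distance between any of tin_1, tin_2, tin_3, tin_4 and cell_2 below 0.009 m and linear speed of each of tin_1, tin_2, tin_3, tin_4 below 0.02 m/s); the robot touches nothing.
It fails at once if a tin is dropped: it moves faster than 0.5 m/s while the fingers do not touch it (a fall of about 13 mm) ((linear speed of tin_1 above 0.5 m/s and contact force between tin_1 and the fingers below 0.05 N) or (linear speed of tin_2 above 0.5 m/s and contact force between tin_2 and the fingers below 0.05 N) or (linear speed of tin_3 above 0.5 m/s and contact force between tin_3 and the fingers below 0.05 N) or (linear speed of tin_4 above 0.5 m/s and contact force between tin_4 and the fingers below 0.05 N)).
It fails at once if the salt shaker, pepper shaker, yoghurt tub or cup is shifted by more than 25 mm or tipped by more than 0.35 rad (distance of any of salt_shaker, pepper_shaker, yoghurt, cup from where it was at the start of the episode above 0.025 m or angle between any of salt_shaker, pepper_shaker, yoghurt, cup's own z axis and vertical above 0.35 rad).
It also fails if it takes over 72 s, if anything falls off the work surface, if the arm or the gripper's body presses on something with over 40 N, if the wrist force passes 120 N, or if a joint passes its speed limit or range.

### The arm

A 6-joint arm with a two-finger parallel gripper is mounted at the origin on a cart in front of the work surface, level with it; the furniture and walls round the work are solid. World frame = base frame: x ahead of the robot, y to its left, z up, the work surface at z = 0. Lengths are in m, angles in rad, forces in N, time in s.
With the tool pointing down it reaches from about 0.275 to 0.825 m from the base axis. Payload 4.9 kg.
Tool frame: the origin (TCP) lies midway between the tips of the shut fingers; the grasp point (between the pads) lies 19 mm behind it (bot.grip_depth is the distance from the TCP to the grasp point, in m); z points along the fingers, y is the line along which they close (so a half turn about z gives the same grasp; the last joint's range is limited). The gripper opens to 85 mm and grips with 20 to 120 N. Pads are 22 mm wide; open, the fingers measure 114 mm over their backs; the gripper's body (76 mm by 85 mm) begins 54 mm behind the grasp point. The pads swing forward as they close: fully open they stand 13 mm farther back than shut.
Start: joints at [-1.433, 0.326, -0.193, 1.052, 0, 1.437], TCP at [0.148, -0.53, 0.231] pointing down, gripper open.
Joint ranges: [-2.65, 2.65], [-0.97, 1.79], [-1.3, 1.35], [-1.93, 2.1], [-1.47, 1.37], [-3.14, 3.14]. Speed limits (rad/s): [2.57, 2.57, 3.14, 3.14, 3.14, 3.14].

### API

Orientations are given as a unit quaternion [w, x, y, z].
In Python, from cell import bot gives the robot as it stands. Calls block until the motion is done:
- bot.move_pose(position, orientation): joint-space move of the TCP to a pose.
- bot.move_linear(position, speed=0.15, rotation=None, until_force=None): straight line of the TCP; rotation=None keeps the orientation; speed is the mean speed in m/s. With until_force (N) it stops when the force on the tool has changed by that much, and returns True; else False.
- bot.goto_joints(angles): joint-space move.
- bot.set_gripper(opening, grasp_force=None): opening from 0.0 (shut) to 1.0 (fully open); grasp_force is the grip in N (None keeps the last); returns when the fingers have stopped.
- bot.wait(seconds).
- bot.solve_ik(position, orientation): joint angles nearest the present ones, or None.
- bot.camera(name): name is "scene" or "side" or "wrist"; returns the picture (400x640x3 uint8, red, green, blue); there is no depth.
- bot.calibration(name): a dict with "mtx" (3x3 intrinsics, pixels), "extrinsics" (4x4, takes a point from world to camera coordinates); the wrist camera has in their place "hand_eye" (4x4, takes a point from camera to tool coordinates, whose origin is the TCP and whose axes are the flange's). Camera axes: x right, y down, z forward; pixel columns grow to the right and rows downward; lengths in m; the calibration is good to about 2 mm. A picture is of the moment at which its call begins: read the wrist's pose just before it. calibration takes no time and is no camera call.
A pose or a line that the arm cannot do raises bot.PlanningError and nothing moves.
- bot.close_job(): hands the job in; it is judged then, once.
Trained networks look in the newest picture that a camera, given by its name, has taken for a name from the list of things; names that differ only in an ending like _2 or _b are one class to them, and where a whole thing is asked for, a point or a joint stands for the part that bears it (a point fixed in the world has none). Each returns a list of dicts, best first, with "confidence" (0 to 1); they miss things now and then, are a little off and sometimes report something else, mostly with a low value. They report only what shows in the picture. A call takes as long as a camera call.
- bot.search_frame(camera, thing): "bbox" ([left, top, width, height] in pixels, round what is visible of it).
Readings, each from a call of its own:
- bot.read_clock(): time.
- bot.read_joint_positions(): joint angles.
- bot.read_joint_vel(): joint speeds.
- bot.read_joint_efforts(): joint torques, N m.
- bot.read_position(): TCP position.
- bot.read_tool_rot(): TCP orientation.
- bot.read_ft_force(): force on the tool from outside, world axes, zero at the start.
- bot.read_moment(): the same for the moment, N m.
- bot.read_gripper_width(): opening from 0.0 (shut) to 1.0 (fully open).
- bot.read_finger_force(): force on a finger pad.
Only numpy, scipy, OpenCV 4.12 (cv2) and the standard library are available. Lean on these libraries where they do the work, as an engineer would, in place of code of your own. Each camera call takes 0.05 s, during which the arm holds its last target. There are 200 camera calls.

## Working session

There is one attempt and no reset: what is moved stays moved. The work goes in short steps, each a Python script; the robot and the scene stay as the last script left them, time stands still between calls to the robot, and variables do not carry over. Pictures are saved under pics/ and viewed, at most 10 in all, crops included, and the job is handed in when it is done.

```bash
ls; mkdir -p pics; python3 - <<'E'
from cell import bot
import cv2,numpy as np
for c in ("scene","side"):
    im=bot.camera(c); cv2.imwrite(f"pics/{c}0.png",im[:,:,::-1])
    k=bot.calibration(c); print(c,k["mtx"].round(1).tolist(),k["extrinsics"].round(3).tolist())
    for t in ("tin_1","rack","caddy","salt_shaker","pepper_shaker","yoghurt","cup"):
        print(t,[(np.round(d["bbox"]).tolist(),round(d["confidence"],2)) for d in bot.search_frame(c,t)][:6])
print(bot.calibration("wrist"),bot.read_clock(),bot.read_tool_rot())
E
```

```text
pics
scene [[415.0, 0.0, 315.3], [0.0, 415.0, 196.0], [0.0, 0.0, 1.0]] [[0.879, -0.477, 0.009, -0.522], [-0.381, -0.714, -0.588, 0.261], [0.287, 0.513, -0.809, 1.014], [0.0, 0.0, 0.0, 1.0]]
tin_1 [([237.0, 110.0, 27.0, 20.0], 0.87), ([242.0, 125.0, 30.0, 17.0], 0.71), ([260.0, 155.0, 34.0, 30.0], 0.68), ([252.0, 139.0, 32.0, 26.0], 0.68)]
rack [([234.0, 117.0, 79.0, 89.0], 0.87), ([332.0, 221.0, 52.0, 113.0], 0.54)]
caddy [([333.0, 221.0, 48.0, 113.0], 0.93), ([238.0, 117.0, 72.0, 89.0], 0.65)]
salt_shaker [([339.0, 222.0, 19.0, 24.0], 0.88)]
pepper_shaker [([351.0, 298.0, 22.0, 26.0], 0.78), ([258.0, 155.0, 37.0, 29.0], 0.18)]
yoghurt [([245.0, 221.0, 24.0, 38.0], 0.67)]
cup [([362.0, 175.0, 25.0, 31.0], 0.6)]
side [[403.1, 0.0, 318.6], [0.0, 403.1, 205.5], [0.0, 0.0, 1.0]] [[-0.954, -0.299, 0.013, 0.54], [-0.186, 0.56, -0.807, 0.155], [0.234, -0.773, -0.59, 1.032], [0.0, 0.0, 0.0, 1.0]]
tin_1 [([295.0, 217.0, 40.0, 25.0], 0.85), ([307.0, 202.0, 30.0, 23.0], 0.69), ([288.0, 230.0, 36.0, 31.0], 0.68), ([311.0, 164.0, 16.0, 22.0], 0.65), ([275.0, 253.0, 38.0, 39.0], 0.59), ([352.0, 14
[... 365 characters left out ...]
[253.0, 211.0, 95.0, 110.0], 0.47)]
cup [([246.0, 174.0, 32.0, 34.0], 0.74), ([248.0, 208.0, 103.0, 110.0], 0.2)]
{'mtx': array([[300.40474891,   0.        , 320.28229001],
       [  0.        , 300.40474891, 197.59159918],
       [  0.        ,   0.        ,   1.        ]]), 'hand_eye': array([[ 2.07013129e-04, -9.49303742e-01, -3.14360244e-01,
         8.11569655e-02],
       [ 9.99999942e-01,  1.11382180e-04,  3.22170498e-04,
        -1.87224490e-04],
       [-2.70823530e-04, -3.14360292e-01,  9.49303710e-01,
        -1.42632260e-01],
       [ 0.00000000e+00,  0.00000000e+00,  0.00000000e+00,
         1.00000000e+00]])} 0.8 [ 2.64916432e-05  9.90779313e-01  1.35485616e-01 -1.03710444e-05]
```

```bash
cat > h.py <<'E'
from cell import bot
import cv2,numpy as np
from scipy.spatial.transform import Rotation as R
def cam(name):
    k=bot.calibration(name)
    if name!="wrist": return k["mtx"],np.array(k["extrinsics"])
    T=np.eye(4);T[:3,3]=bot.read_position();q=bot.read_tool_rot();T[:3,:3]=R.from_quat([q[1],q[2],q[3],q[0]]).as_matrix()
    return k["mtx"],np.linalg.inv(T@k["hand_eye"])
def ray(px,z,K,E):
    c=-E[:3,:3].T@E[:3,3]; d=E[:3,:3].T@np.linalg.inv(K)@np.array([*px,1.]); return c+d*(z-c[2])/d[2]
def proj(P,K,E):
    p=(np.atleast_2d(P)@E[:3,:3].T+E[:3,3])@K.T; return p[:,:2]/p[:,2:]
def quat(M):
    q=R.from_matrix(M).as_quat(); return np.array([q[3],*q[:3]])
E
python3 - <<'E'
from h import *
a=cv2.imread("pics/scene0.png")[90:350,190:420]; b=cv2.imread("pics/side0.png")[120:330,230:410]
m=np.zeros((600,800,3),np.uint8)
a=cv2.resize(a,None,fx=1.74,fy=1.74,interpolation=3);b=cv2.resize(b,None,fx=2.2,fy=2.2,interpolation=3)
m[:a.shape[0],:a.shape[1]]=a; m[:b.shape[0],402:402+b.shape[1]]=b
cv2.imwrite("pics/m0.png",m)
K,E=cam("scene")
for n,p,z in (("rack",(273,155),.1),("caddy",(357,277),.04),("salt",(348,234),.05),("pep",(362,311),.05),("yog",(257,240),.035),("cup",(374,190),.035)): print(n,ray(p,z,K,E).round(3))
K,E=cam("side")
for n,p,z in (("rack",(300,245),.1),("caddy",(336,176),.04),("salt",(319,175),.05),("pep",(356,148),.05),("yog",(380,217),.035),("cup",(262,191),.035)): print(n,ray(p,z,K,E).round(3))
E
```

```text
rack [0.542 0.156 0.1  ]
caddy [ 0.573 -0.252  0.04 ]
salt [ 0.614 -0.141  0.05 ]
pep [ 0.535 -0.333  0.05 ]
yog [ 0.401 -0.038  0.035]
cup [ 0.76  -0.045  0.035]
rack [0.546 0.212 0.1  ]
caddy [ 0.57 -0.2   0.04]
salt [ 0.619 -0.173  0.05 ]
pep [ 0.548 -0.387  0.05 ]
yog [ 0.397 -0.037  0.035]
cup [ 0.763 -0.052  0.035]
```

View pics/m0.png

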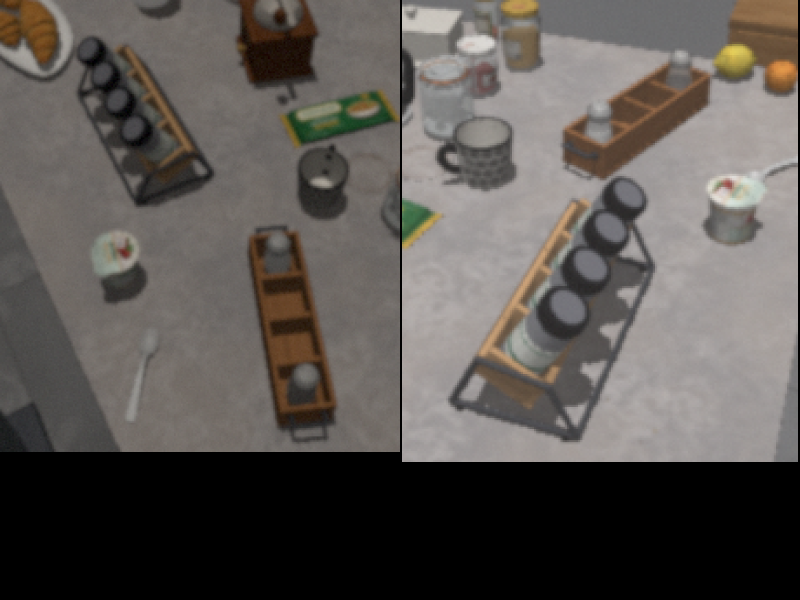

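```bash
python3 - <<'E'
from h import *
import pickle
S=np.array([(92,50),(105,74),(120,101),(136,130)])/1.74+(190,90); D=(np.array([(624,198),(606,232),(586,271),(563,312)])-(402,0))/2.2+(230,120)
P=[K@E[:3] for K,E in (cam("scene"),cam("side"))]
for d in (D,D[::-1]):
    X=cv2.triangulatePoints(P[0],P[1],S.T.astype(float),d.T.astype(float)); print((X[:3]/X[3]).T.round(3).tolist())
out={}
for n,p in (("caddy",(0.57,-.22,.28)),("rack",(.54,.18,.32))):
    bot.move_pose(p,[0,1,0,0]); bot.wait(.1)
    KE=cam("wrist"); im=bot.camera("wrist"); out[n]=(KE,im); cv2.imwrite(f"pics/w_{n}.png",im[:,:,::-1])
    for t in ("tin_1","rack","caddy","salt_shaker","pepper_shaker"):
        ds=[d for d in bot.search_frame("wrist",t) if d["confidence"]>.3]
        print(n,t,[(np.round(d["bbox"],1).tolist(),round(d["confidence"],2)) for d in ds])
pickle.dump(out,open("w.pkl","wb"))
print(bot.read_clock(),bot.read_ft_force())
m=np.hstack([cv2.imread(f"pics/w_{n}.png")[:, 120:520] for n in out]); cv2.imwrite("pics/m1.png",m)
E
```

```text
[[0.483, 0.207, 0.216], [0.498, 0.202, 0.165], [0.517, 0.197, 0.101], [0.541, 0.191, 0.025]]
[[0.511, 0.294, 0.134], [0.508, 0.232, 0.134], [0.506, 0.167, 0.135], [0.505, 0.102, 0.134]]
caddy tin_1 [([0.0, 165.7, 22.0, 49.2], 0.73)]
caddy rack [([0.0, 122.4, 133.4, 103.8], 0.79), ([0.0, 171.1, 81.7, 90.5], 0.37)]
caddy caddy [([211.2, 89.4, 242.7, 135.3], 0.66)]
caddy salt_shaker [([240.2, 112.8, 42.8, 40.4], 0.91)]
caddy pepper_shaker [([388.9, 167.0, 39.9, 48.1], 0.82), ([0.8, 123.8, 133.0, 101.8], 0.46)]
rack tin_1 [([255.3, 135.5, 45.7, 82.6], 0.91), ([308.2, 135.7, 48.3, 85.1], 0.85), ([198.8, 132.7, 53.8, 84.1], 0.58), ([362.2, 140.2, 49.7, 82.1], 0.57)]
rack rack [([193.5, 96.1, 223.8, 101.5], 0.71), ([511.8, 64.3, 128.2, 114.2], 0.34)]
rack caddy [([508.1, 67.3, 131.9, 110.1], 0.86)]
rack salt_shaker [([542.5, 87.3, 69.3, 37.1], 0.62)]
rack pepper_shaker [([194.3, 92.7, 223.1, 105.3], 0.32)]
8.1083 [0.04831239 0.90104044 0.06881982]
```

View pics/m1.png

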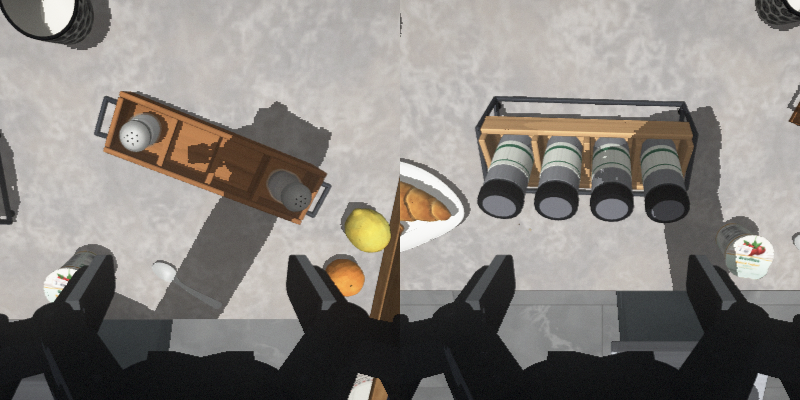

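```bash
cat > fit.py <<'E'
from h import *
import pickle
from scipy.optimize import least_squares
out=pickle.load(open("w.pkl","rb"))
def Rz(a): return R.from_euler("z",a).as_matrix()
def caddy_pts(p,loc): return np.array(loc)@Rz(p[2]).T+[p[0],p[1],0]
C=[(.038,.1355,.056),(.038,-.1355,.056),(-.038,-.1355,.056),(-.038,.1355,.056)]
def circ(y,l,r=.025,n=40):
    t=np.linspace(0,2*np.pi,n); ax=np.array([-.5,0,.866]); e=np.array([.866,0,.5])
    return np.array([0,y,.046])+ax*l+r*(np.cos(t)[:,None]*e+np.sin(t)[:,None]*[0,1,0])
E
python3 - <<'E'
from fit import *
(K,E),im=out["caddy"]
px=np.array([(240,91),(448,172),(420,222),(225,150)])
r=least_squares(lambda p:(proj(caddy_pts(p,C),K,E)-px).ravel(),[.57,-.22,.2]); cp=r.x; print("caddy",cp.round(4),r.fun.round(1))
a=cv2.resize(im[80:240,200:460,::-1],None,fx=3,fy=3,interpolation=2)
def dr(img,P,K,E,o,f,c): cv2.polylines(img,[np.round(((proj(P,K,E)-o)+.5)*f*8).astype(int)],True,c,1,16,3)
dr(a,caddy_pts(cp,C),K,E,(200,80),3,(0,0,255))
for cy in (.099,.033,-.033,-.099): dr(a,caddy_pts(cp,[(sx*.031,cy+sy*.0295,.056) for sx,sy in ((1,1),(1,-1),(-1,-1),(-1,1))]),K,E,(200,80),3,(255,0,0))
(K,E),im=out["rack"]
px=np.array([(220,204),(276,204),(331,203),(387,204)])
ys=[.096,.032,-.032,-.096]
r=least_squares(lambda p:(proj(caddy_pts(p,[(-.055,y,.1413) for y in ys]),K,E)-px).ravel(),[.57,.2,0]); rp=r.x; print("rack",rp.round(4),r.fun.round(1))
b=cv2.resize(im[80:240,180:440,::-1],None,fx=3,fy=3,interpolation=2)
for y in ys:
    for l in (.11,.092,.048): dr(b,caddy_pts(rp,circ(y,l)),K,E,(180,80),3,(0,0,255) if l>.1 else (255,0,0))
cv2.imwrite("pics/ca.png",a[:,:780]);cv2.imwrite("pics/ra.png",b[:,:780])
np.save("pose.npy",[cp,rp])
E
```

```text
caddy [ 0.5762 -0.2416 -0.3656] [-0.1 -1.6  1.1 -0.5  1.4  1.9 -2.3  1.1]
rack [0.5623 0.1993 0.0021] [-1.1 -0.  -0.7 -0.1  0.7  0.8  1.1 -0.4]
```

View pics/ca.png

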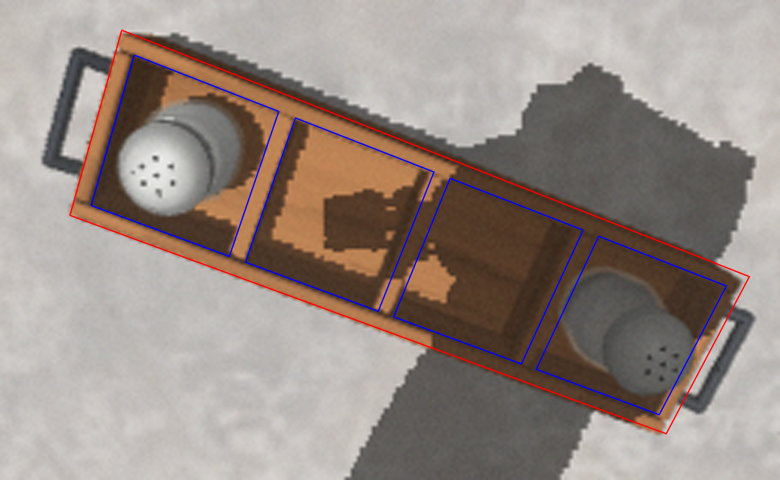

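View pics/ra.png

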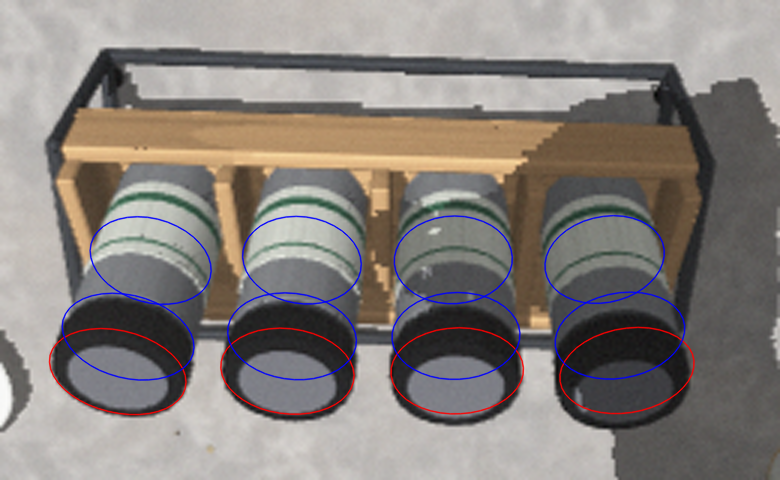

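```bash
python3 - <<'E'
from fit import *
(K,E),im=out["rack"]
ys=[.096,.032,-.032,-.096]; ax=np.array([-.5,0,.866]); e=np.array([.866,0,.5])
b=lambda y:np.array([0,y,.046])
L=[b(y)+.11*ax for y in ys]+[b(y)+.11*ax-.025*e for y in ys[1:3]]+[b(y)+.092*ax+.025*e for y in ys[1:3]]
z=np.array([(121,378),(288,382),(455,387),(625,390),(290,418),(457,424),(295,311),(455,312)])
px=z/3-.5+(180,80)
W=np.ones((8,2));W[4:,0]=.2
for fz in (0,1):
    r=least_squares(lambda p:((proj(caddy_pts(p,L)+[0,0,p[3]*fz],K,E)-px)*W).ravel(),[.56,.2,0,0]); print(r.x.round(4),r.fun.round(1))
    if not fz: rp=r.x[:3]
cp=np.load("pose.npy")[0]; np.save("pose.npy",[cp,rp])
# scene/side check: lid-centre reprojection vs. detector bboxes picked by eye
S=np.array([(92,50),(105,74),(120,101),(136,130)])/1.74+(190,90); D=(np.array([(624,198),(606,232),(586,271),(563,312)])-(402,0))/2.2+(230,120)
print((proj(caddy_pts(rp,L[:4]),*cam("scene"))-S).round(1).tolist(),(proj(caddy_pts(rp,L[:4]),*cam("side"))-D[::-1]).round(1).tolist())
# feasibility of grasp and place poses
M0=Rz(rp[2]); tz=-ax
for s in (1,-1):
    ty=s*e; Mg=M0@np.stack([np.cross(ty,tz),ty,tz],1)
    cy=Rz(cp[2]); Mp=cy@np.stack([np.cross([s,0,0],[0,0,-1]),[s,0,0],[0,0,-1]],1)
    for y in (ys[0],ys[3]):
        for l in (.061,.171): q=bot.solve_ik(caddy_pts(rp,[b(y)+l*ax])[0],quat(Mg)); print("g",s,y,l,None if q is None else np.round(q,2))
    for y in (.033,-.033):
        for h in (.068,.2): q=bot.solve_ik(caddy_pts(cp,[(0,y,h)])[0],quat(Mp)); print("p",s,y,h,None if q is None else np.round(q,2))
print(np.round(bot.read_joint_positions(),2))
E
```

```text
[ 0.5572  0.1976 -0.0254  0.    ] [-0.6  0.5  0.1  0.5  0.6  0.2 -0.1  0.5  0.3  1.8 -0.2  1.1 -0.5 -2.6
  0.3 -1.5]
[ 0.5559  0.1978 -0.0255 -0.0038] [ 0.4  0.4  0.4  0.4  0.3  0.1 -1.1  0.4  0.3  1.6 -0.3  0.8 -0.4 -2.3
  0.2 -1.3]
[[-3.3, -0.8], [-2.5, -0.3], [-2.5, -0.7], [-2.4, -1.3]] [[1.8, -2.3], [1.4, -2.7], [1.4, -2.1], [1.4, -2.1]]
g 1 0.096 0.061 [ 0.52  0.35 -0.74  0.03 -0.26  2.05]
g 1 0.096 0.171 [ 0.58  0.13 -0.71  0.29 -0.29  2.11]
g 1 -0.096 0.061 [ 0.09  0.21 -0.97 -0.13 -0.06  1.67]
g 1 -0.096 0.171 [ 0.11 -0.09 -0.95  0.19 -0.07  1.68]
p 1 0.033 0.068 [-0.46  0.6  -0.19  0.77  0.    1.47]
p 1 0.033 0.2 [-0.46  0.49 -0.03  1.05  0.    1.47]
p 1 -0.033 0.068 [-0.57  0.61 -0.19  0.78  0.    1.37]
p 1 -0.033 0.2 [-0.57  0.49 -0.03  1.06  0.    1.37]
g -1 0.096 0.061 [ 0.52  0.35 -0.74  0.03 -0.26 -1.09]
g -1 0.096 0.171 [ 0.58  0.13 -0.71  0.29 -0.29 -1.03]
g -1 -0.096 0.061 [ 0.09  0.21 -0.97 -0.13 -0.06 -1.47]
g -1 -0.096 0.171 [ 0.11 -0.09 -0.95  0.19 -0.07 -1.46]
p -1 0.033 0.068 [-0.46  0.6  -0.19  0.77  0.   -1.67]
p -1 0.033 0.2 [-0.46  0.49 -0.03  1.05  0.   -1.67]
p -1 -0.033 0.068 [-0.57  0.61 -0.19  0.78  0.   -1.77]
p -1 -0.033 0.2 [-0.57  0.49 -0.03  1.06  0.   -1.77]
[ 0.19  0.32  0.03  1.28 -0.   -2.95]
```

```bash
cat > act.py <<'E'
from fit import *
cp,rp=np.load("pose.npy"); s=-1
ax=np.array([-.5,0,.866]); e=np.array([.866,0,.5]); YS=[.096,.032,-.032,-.096]
Mg=Rz(rp[2])@np.stack([np.cross(s*e,-ax),s*e,-ax],1); X=np.array([s,0,0]); Z=np.array([0,0,-1])
Mp=Rz(cp[2])@np.stack([np.cross(X,Z),X,Z],1)
def rk(i,l,de=0): return caddy_pts(rp,[np.array([0,YS[i],.046])+l*ax+de*e])[0]
def cl(c,h): return caddy_pts(cp,[(0,{1:.033,2:-.033}[c],h)])[0]
def pick(i,pre=True):
    (bot.move_pose(rk(i,.115),quat(Mg)) if pre else bot.move_linear(rk(i,.115),.2))
    f0=np.mean([bot.read_ft_force() for _ in range(5)],0)
    bot.move_linear(rk(i,.061),.12)
    bot.set_gripper(0,60); 
    print("slot",i,"width",round(bot.read_gripper_width(),3),"ff",np.round(bot.read_finger_force(),1),"ft",np.round(bot.read_ft_force()-f0,1))
    bot.move_linear(rk(i,.061+.018,.002),.05); bot.wait(.2)
    f=np.mean([bot.read_ft_force() for _ in range(5)],0)-f0
    print("heft",f.round(2),"t",round(bot.read_clock(),2)); return f
def putback(i):
    bot.move_linear(rk(i,.0615,0),.05); bot.set_gripper(1.0); bot.move_linear(rk(i,.115),.15); print("back t",round(bot.read_clock(),2))
E
python3 - <<'E'
from act import *
bot.set_gripper(1.0)
pick(3)
im=bot.camera("side"); cv2.imwrite("pics/s1.png",cv2.resize(im[100:340,200:460,::-1],None,fx=2.4,fy=2.4,interpolation=2))
E
```

```text
slot 3 width 0.572 ff 60.4 ft [-3.8 -0.5  6.1]
heft [ 1.12 -0.32 -3.15] t 11.39
```

View pics/s1.png

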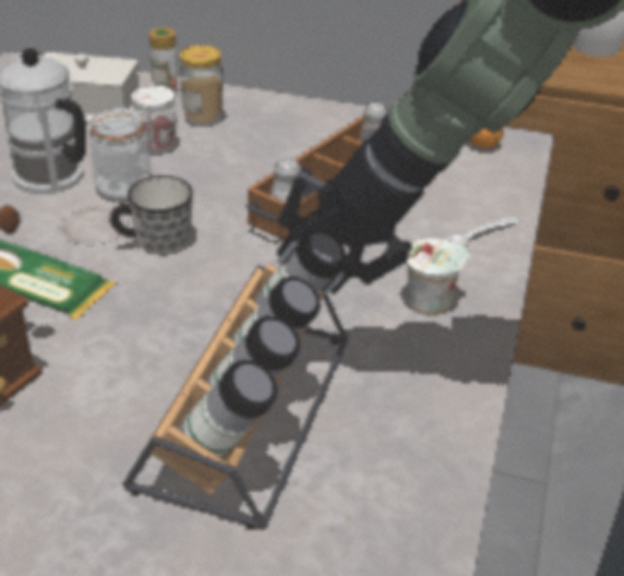

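```bash
cat >> act.py <<'E'
def carry(i,c):
    f0=bot.read_ft_force()
    bot.move_linear(rk(i,.165,.003),.15)
    bot.move_pose(cl(c,.2),quat(Mp)); bot.wait(.1)
    print("above",np.round(bot.read_ft_force(),2),"width",round(bot.read_gripper_width(),3),"t",round(bot.read_clock(),2))
    bot.move_linear(cl(c,.085),.12)
    hit=bot.move_linear(cl(c,.056),.03,until_force=4)
    print("hit",hit,"h",np.round(bot.read_position(),4),np.round(bot.read_ft_force(),2),"t",round(bot.read_clock(),2))
E
python3 - <<'E'
from act import *
carry(3,2)
im=bot.camera("wrist"); cv2.imwrite("pics/w2.png",im[:,:,::-1])
E
```

```text
above [ 0.01  0.14 -3.54] width 0.572 t 13.72
hit True h [ 0.5637 -0.2723  0.0681] [-1.91 -0.37  4.36] t 15.44
```

View pics/w2.png

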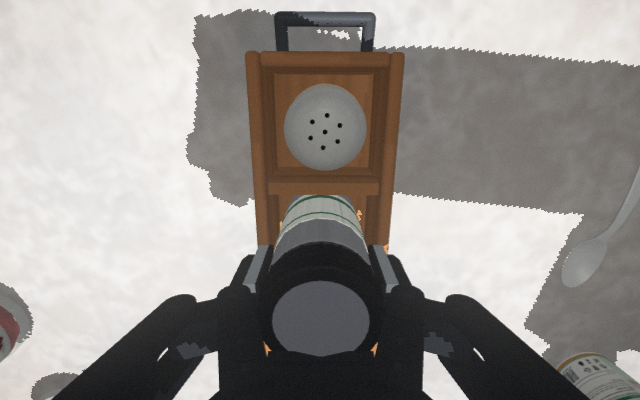

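```bash
cat >> act.py <<'E'
def release(c):
    bot.set_gripper(1.0); p=bot.read_position(); bot.move_linear([p[0],p[1],.2],.2); print("rel t",round(bot.read_clock(),2))
E
python3 - <<'E'
from act import *
release(2)
f=pick(2)
if -f[2]<1.6:
    putback(2); f=pick(1,False)
E
```

```text
rel t 16.77
slot 2 width 0.572 ff 60.5 ft [-4.4 -0.6  4.8]
heft [-0.19 -1.16 -1.01] t 20.15
back t 21.62
slot 1 width 0.571 ff 60.6 ft [-4.7 -1.1  6.3]
heft [-0.37  0.38 -0.6 ] t 23.82
```

```bash
python3 - <<'E'
from act import *
putback(1); f=pick(0,False)
if -f[2]>2: carry(0,1)
E
```

```text
back t 25.28
slot 0 width 0.576 ff 60.9 ft [-3.1 -0.3  7.5]
heft [ 1.04 -0.17 -1.21] t 27.49
```

```bash
python3 - <<'E'
from act import *
bot.move_linear(rk(0,.13,.006),.1); bot.wait(.2); print(np.round(bot.read_ft_force(),2), bot.read_clock())
E
```

```text
[ 0.19 -0.26 -3.41] 28.35
```

```bash
python3 - <<'E'
from act import *
carry(0,1)
E
```

```text
above [-1.43 -0.07 -3.39] width 0.572 t 30.72
hit True h [ 0.5881 -0.2107  0.0691] [-0.19  0.45  4.75] t 32.43
```

```bash
python3 - <<'E'
from act import *
release(1)
bot.move_pose((0.54,-.22,.32),[0,1,0,0]); bot.wait(.1)
K,E=cam("wrist"); a=bot.camera("wrist")[:,:,::-1].copy()
for y in (.033,-.033):
    for h in (.117,.056):
        t=np.linspace(0,6.28,40); P=caddy_pts(cp,[(.025*np.cos(u),y+.025*np.sin(u),h) for u in t])
        cv2.polylines(a,[np.round(proj(P,K,E)*8).astype(int)],True,(0,0,255),1,16,3)
bot.move_pose((.54,.18,.32),[0,1,0,0]); bot.wait(.1); K,E=cam("wrist"); b=bot.camera("wrist")[:,:,::-1].copy()
for y in YS[1:3]: cv2.polylines(b,[np.round(proj(caddy_pts(rp,circ(y,.11)),K,E)*8).astype(int)],True,(0,0,255),1,16,3)
z=lambda i,x:cv2.resize(i[70:250,x:x+240],None,fx=1.66,fy=1.66,interpolation=2)
cv2.imwrite("pics/f.png",np.hstack([z(a,200),z(b,190)])); print(bot.read_clock())
E
```

```text
rel t 33.7
42.1583
```

View pics/f.png

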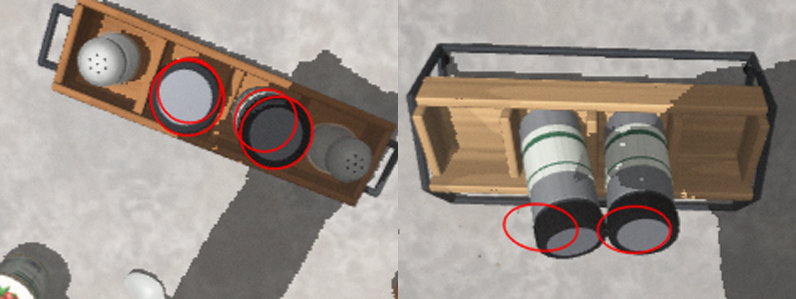

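```bash
python3 - <<'E'
from act import *
import pickle
KE=cam("wrist"); im=bot.camera("wrist"); pickle.dump((KE,im),open("w3.pkl","wb"))
# crop origin (250,100), x6
o=out["rack"][1]
cv2.imwrite("pics/z.png",np.hstack([cv2.resize(i[125:235,250:365,::-1],None,fx=3.45,fy=5,interpolation=2) for i in (im,o)]))
print(bot.search_frame("wrist","tin_1"),KE[1][:3,3]-out["rack"][0][1][:3,3])
E
```

```text
[{'bbox': [312.7, 137.4, 47.5, 84.1], 'confidence': 0.94}, {'bbox': [265.3, 136.3, 50.8, 88.9], 'confidence': 0.85}, {'bbox': [581.7, 103.1, 56.9, 40.6], 'confidence': 0.66}, {'bbox': [620.7, 144.8, 19.3, 14.3], 'confidence': 0.56}, {'bbox': [434.6, 225.5, 57.7, 54.1], 'confidence': 0.33}] [-3.08310756e-06  2.22891179e-05  5.74488293e-06]
```

View pics/z.png

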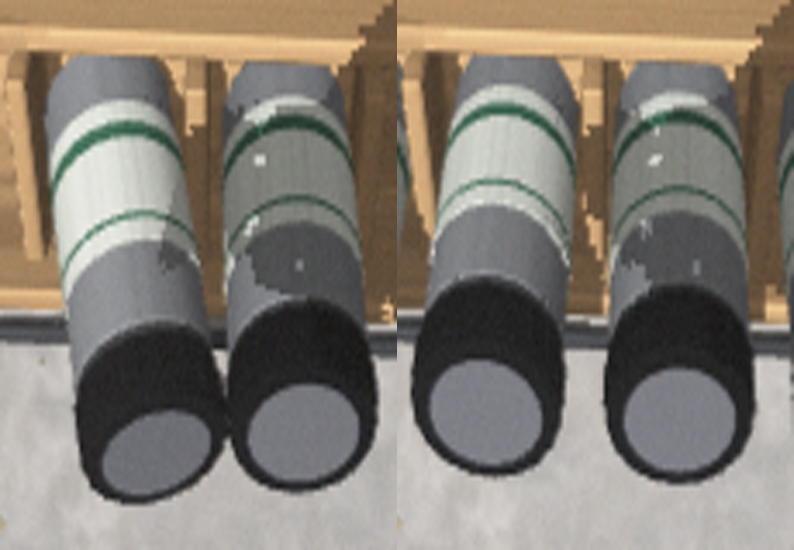

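```bash
cat > fit3.py <<'E'
from act import *
import pickle
(K,E),_=pickle.load(open("w3.pkl","rb"))
cx=lambda x:x/3.45+250-.4; ry=lambda y:y/5+125-.4
t=np.linspace(0,2*np.pi,181)
def tin(p,l):  # p: underside in rack frame, lean phi about e, pitch offset
    e2=R.from_rotvec([0,p[4],0]).apply(e); A=R.from_rotvec(p[3]*e2).apply(R.from_rotvec([0,p[4],0]).apply(ax)); f=np.cross([0,1,0],A); f/=np.linalg.norm(f); g=np.cross(A,f)
    c=np.array(p[:3])+l*A; return proj(caddy_pts(rp,[c]+list(c+.025*(np.cos(t)[:,None]*f+np.sin(t)[:,None]*g))),K,E)
def feat(p,ls):
    q1,q2,q3,q4=[tin(p,l) for l in (*ls,.092,.11)]
    return np.array([q1[1:,1].min(),q1[:,0].min(),q1[:,0].max(),q2[1:,1].min(),q2[:,0].min(),q2[:,0].max(),q3[1:,1].min(),q4[0,0],q4[0,1]])
def meas(s1,s2,le,lc): return np.array([ry(s1[0]),cx(s1[1]),cx(s1[2]),ry(s2[0]),cx(s2[1]),cx(s2[2]),ry(le),cx(lc[0]),ry(lc[1])])
E
python3 - <<'E'
from fit3 import *
o1=meas((106,50,178),(183,40,172),280,(89,412)); n1=meas((125,52,185),(213,63,200),322,(157,453))
o2=meas((115,215,348),(189,215,350),285,(283,420)); n2=meas((119,222,354),(192,226,361),300,(303,432))
res={}
for nm,o,n,y in (("t1",o1,n1,.032),("t2",o2,n2,-.032)):
    r0=least_squares(lambda p:np.r_[feat([p[0],p[1],.046+p[2],p[3],0],p[4:6])-o,p[2]*200],[0,y,0,0,.04,.065],x_scale=.01)
    print(nm,"orig",r0.x.round(4),np.abs(r0.fun).max().round(1))
    ls=r0.x[4:6]
    for fr in (0,1):
        r=least_squares(lambda p:np.r_[feat([*p[:4],p[4]*fr],ls)-n,p[4]*20],[*r0.x[:2],.046+r0.x[2],.0,0],x_scale=.01)
        print(nm,"new",r.x.round(4),r.fun.round(1))
E
```

```text
t1 orig [-0.001   0.0316 -0.0033 -0.0108  0.0297  0.0588] 0.8
t1 new [-0.0048  0.0346  0.0637  0.2388  0.    ] [ 1.5 -0.3  0.5 -0.1 -0.9  0.7 -1.4  0.   0.2  0. ]
t1 new [-0.0024  0.0353  0.0594  0.2394 -0.0576] [ 0.7 -0.1  0.2 -0.1 -0.5  0.4 -0.6  0.   0.  -1.2]
t2 orig [ 0.0002 -0.0324 -0.0003 -0.0048  0.0319  0.0595] 0.5
t2 new [-0.0002 -0.0331  0.0523  0.0471  0.    ] [ 0.4 -0.1  0.3  0.8 -0.8  0.6 -0.9  0.1 -0.2  0. ]
t2 new [ 0.0012 -0.0331  0.0499  0.0492 -0.0295] [-0.   0.   0.1  0.8 -0.6  0.4 -0.5  0.1 -0.3 -0.6]
```

```bash
python3 - <<'E'
from act import *
p=(-.0035,.035,.061); 
A=R.from_rotvec(.24*e).apply(R.from_rotvec([0,-.03,0]).apply(ax)); f=np.cross([0,1,0],A); f/=np.linalg.norm(f)
Ml=Rz(rp[2])@np.stack([np.cross(s*f,-A),s*f,-A],1)
at=lambda l:caddy_pts(rp,[np.array(p)+l*A])[0]
assert bot.solve_ik(at(.061),quat(Ml)) is not None
bot.move_pose(at(.12),quat(Ml)); bot.move_linear(at(.064),.12)
bot.set_gripper(0,40); print("w",round(bot.read_gripper_width(),3),np.round(bot.read_ft_force(),2))
bot.move_linear(at(.064+.022),.08)
bot.move_linear(rk(1,.098,.002),.06,rotation=quat(Mg)); bot.wait(.15)
print("held",np.round(bot.read_ft_force(),2),round(bot.read_clock(),2))
cv2.imwrite("pics/h1.png",bot.camera("wrist")[:,:,::-1])
h=bot.move_linear(rk(1,.055),.04,until_force=5)
d=bot.read_position()-rk(1,0); print("hit",h,"l",round(float(d@(Rz(rp[2])@ax)),4),np.round(bot.read_ft_force(),2),round(bot.read_clock(),2))
cv2.imwrite("pics/h2.png",bot.camera("wrist")[:,:,::-1])
cv2.imwrite("pics/h.png",np.hstack([cv2.imread(f"pics/h{i}.png")[:,120:520] for i in (1,2)]))
E
```

```text
w 0.576 [-4.7  -0.17  6.93]
held [-0.01  0.42 -1.41] 45.7
hit True l 0.0747 [ 0.79  0.15 -0.18] 46.4
```

View pics/h.png

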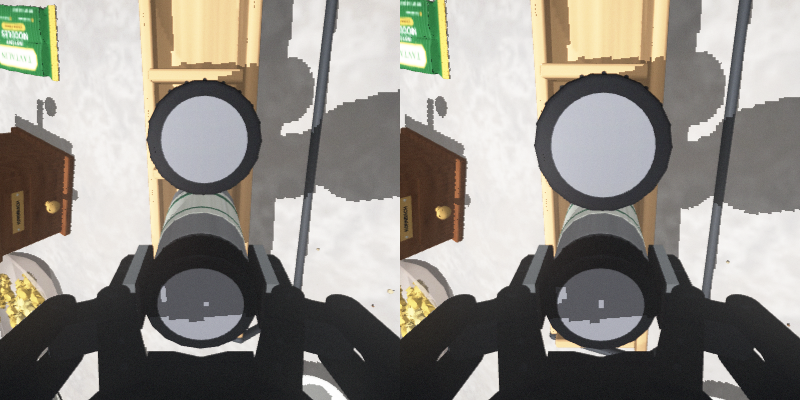

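```bash
python3 - <<'E'
from act import *
L=lambda:round(float((bot.read_position()-rk(1,0))@(Rz(rp[2])@ax)),4)
for l in (.071,.068,.065,.0625):
    bot.move_linear(rk(1,l),.04); f=bot.read_ft_force(); print(L(),np.round(f,2))
    if f@(Rz(rp[2])@ax)>6: break
print(bot.read_clock())
E
```

```text
0.0715 [-9.58 -3.98 14.34]
46.7083
```

```bash
python3 - <<'E'
from act import *
L=lambda i:round(float((bot.read_position()-rk(i,0))@(Rz(rp[2])@ax)),4)
bot.move_linear(rk(1,.0735),.04); print(np.round(bot.read_ft_force(),2))
bot.set_gripper(1.0); bot.move_linear(rk(1,.13),.15); bot.set_gripper(0.0,20)
for i in (1,2):
    bot.move_linear(rk(i,.13),.15)
    h=bot.move_linear(rk(i,.106),.04,until_force=3); print(i,h,L(i),np.round(bot.read_ft_force(),2)); bot.move_linear(rk(i,.135),.15)
print(bot.read_clock())
bot.move_pose((.54,.18,.32),[0,1,0,0]); bot.wait(.1); im=bot.camera("wrist"); o=out["rack"][1]
print([(np.round(d["bbox"],1),d["confidence"]) for d in bot.search_frame("wrist","tin_1")][:3])
cv2.imwrite("pics/z2.png",np.hstack([cv2.resize(i[125:235,250:365,::-1],None,fx=3.45,fy=5,interpolation=2) for i in (im,o)])); print(bot.read_clock())
E
```

```text
[ 0.77  0.01 -0.47]
1 True 0.1102 [-3.8   0.02  7.75]
2 True 0.1103 [-3.77 -0.13  7.19]
51.1833
[(array([254.7, 134.6,  48.8,  83.9]), 0.95), (array([578. , 102.6,  59.2,  45.7]), 0.76), (array([309.9, 135.7,  43.7,  84.1]), 0.7)]
52.8417
```

View pics/z2.png

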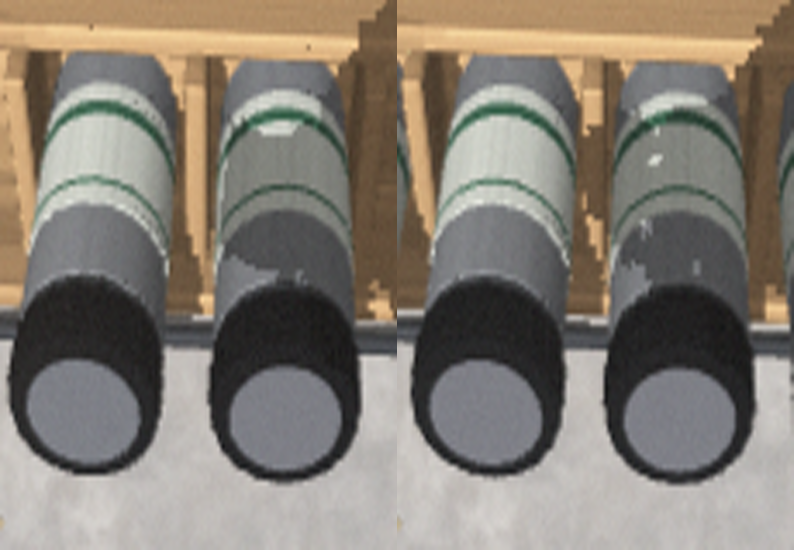

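Both empty tins now match their original seated pose: lid faces at (83,410) and (285,418), and a lid press at l = 0.110 m. The two full tins stand in cells 1 and 2.

```bash
python3 -c "
from cell import bot
print(bot.close_job(),bot.read_clock())"
```

```text
the job is handed in; nothing more can be done
the job is handed in; nothing more can be done
```

The job is handed in at about 53 s: the two full tins (from slots 0 and 3, about 3.4 and 3.5 N) stand in caddy cells 1 and 2, and the two nearly empty ones are seated in slots 1 and 2; the slot 1 tin had been left leaning after its heft, so I reseated it and checked both by camera and a lid press, but no judging result came back.

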